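# Take a hot board off the preheater with tongs and hold it over the fan

## Robot

A 7-joint arm with a two-finger parallel gripper is mounted at the origin on a cart in front of the work surface, level with it; the furniture and walls round the work are solid. World frame = base frame: x ahead of the robot, y to its left, z up, the work surface at z = 0. Lengths are in m, angles in rad, forces in N, time in s.
With the tool pointing down it reaches from about 0.425 to 0.925 m from the base axis. Payload 6.8 kg.
Tool frame: the origin (TCP) lies where the fingers leave the gripper's body, on its centre line; the fingertips stand 73 mm ahead of it and the grasp point (between the pads) lies 54 mm ahead of it; z points along the fingers, y is the line along which they close (so a half turn about z gives the same grasp; the last joint's range is limited). The gripper opens to 85 mm and grips with 20 to 120 N. Pads are 22 mm wide; open, the fingers measure 114 mm over their backs; the gripper's body (76 mm by 85 mm) begins 54 mm behind the grasp point. The pads swing forward as they close: fully open they stand 13 mm farther back than shut.
Start: joints at [-1.278, 0.477, 0.022, 1.555, -0.011, 1.109, -0.083], TCP at [0.263, 0.622, 0.304] pointing down, gripper open.
Joint ranges: [-2.96, 2.96], [-0.34, 2.1], [-1.41, 1.46], [0.24, 2.44], [-1.37, 4.51], [0.17, 1.92], [-2.96, 2.96]. Speed limits (rad/s): [2.39, 2.39, 3.14, 3.14, 3.14, 3.14, 3.14].

## Interface

Orientations are given as a rotation vector (axis times angle).
In Python, from bench import r gives the robot as it stands.
- The arm moves only by the tool drive_effector, called after "Request:" as a command line: name --argument value ..., lists and objects as JSON in quotes. Schema: {"type":"object","properties":{"increments":{"type":"array","items":{"type":"array","prefixItems":[{"type":"array","items":{"type":"number"},"minItems":3,"maxItems":3},{"type":"array","items":{"type":"number"},"minItems":3,"maxItems":3}],"minItems":2,"maxItems":2},"minItems":1,"maxItems":5},"jaw":{"type":"number"},"grip_force":{"type":"number"},"only":{"type":"string"},"quiet":{"type":"boolean"},"lines":{"type":"string"}},"required":["increments"],"additionalProperties":false}. increments is a list of rows, 1 to 5 of them, each written [[dx, dy, dz], [rx, ry, rz]]: dx, dy, dz in cm, then a rotation vector rx, ry, rz in rad; each row is the pose to reach, as a shift and turn from the pose commanded when the call began, along the tool's axes at that moment; what a row does not reach only later rows make up. A row lasts 1/10 s, in which the tool goes at most 0.05 m and 0.15 rad, less where a joint would pass 70% of its speed; a pose out of reach is approached as far as the arm can. jaw is the finger opening in m, set as the call begins (left out keeps the last). The fingers move at their own pace and stop on an object; grip_force is the grip in N (left out, the last holds). Time passes only in rows, so rows that do not move let the fingers close. The tool returns the time, the measured TCP pose, the force, the opening and the grip force at its end. only (a regular expression) keeps the lines of the reply that match it, lines (a string "A,B") keeps lines A to B, and quiet returns only ok. Input that does not fit is refused with a message, and nothing moves.
- r.get_obs(): the state, without advancing time (a new reading comes with each control period).
- r.grab_frame(name): name is "scene" or "top" or "wrist"; returns (picture, depth): 384x512x3 uint8, blue, green, red; 384x512 float32, m along the optical axis (not along the pixel's ray), 0 where there is no reading.
- r.camera_info(name): a dict with "camera_matrix" (3x3 intrinsics, pixels), "R" (3x3) and "t" (3): a world point X has camera coordinates R X + t. Camera axes: x right, y down, z forward; pixel columns grow to the right and rows downward; lengths in m; the calibration is good to about 2 mm. A picture is of the moment at which its call begins: read the wrist's pose just before it. camera_info takes no time and is no camera call; for the wrist camera it gives the pose at the moment of the call.
- r.hand_in(): hands the job in; it is judged then, once.
The state is a dict: "clock": time; "joints": joint angles; "qvel": joint speeds; "tau": joint torques, N m; "tcp_pos": TCP position; "orientation": TCP orientation; "contact_force": force on the tool from outside, world axes, zero at the start; "moment": the same for the moment, N m; "grip_width": finger opening in m; "gripper_force": force on a finger pad.
Only numpy, scipy, OpenCV 4.12 (cv2) and the standard library are available. Lean on these libraries where they do the work, as an engineer would, in place of code of your own. Each camera call takes 0.05 s, during which the arm holds its last target. There are 200 camera calls.

## Task

The small circuit board on the preheater is too hot to touch: pick the spring tongs up from their rest, close their jaws on the two long edges of the board and lift it off. Carry it over to the fan and finish holding it there with the tongs, roughly level, over the middle of the fan and about 10 cm above it; the program ends while still holding, nothing is put down. Never touch the board with the gripper itself, do not drop it, and leave the other things on the bench where they are.

Things in the scene. Friction and masses are not known exactly. Their poses are not given: they have to be found in the camera images.
- tongs: Sprung board tongs, steel with black pads, 207 mm long, 16 mm high, 85 g, loose, lying flat on their rest. Origin on the pivot at the rear end, at mid height (44 mm above the bench while on the rest). x points along the tongs to the jaws, y to the left arm, z up. Two arms, geared together, spread evenly to both sides of x in the horizontal plane; a spring holds them open.
- tongs_grip (a point): Where to squeeze from above, closing along the tongs' y: on the centre line between the black grip pads, 85 mm ahead of the pivot, at mid height. Pads 42 mm long (x 64 to 106), 16 mm high; 48 mm over their outsides when open, about 36 mm with the board between the jaws. The spring pushes back with about 4 N a side at first, 5 N at the board; squeezed to 44 mm they can be carried, jaws open.
- tongs_jaws (a point): Midway between the black jaw pads, 181 mm ahead of the pivot (96 mm ahead of tongs_grip), at mid height. Pads 30 mm long (x 166 to 196), 14 mm high (z -7 to 7), 54 mm apart inside when open, 67 mm over the outsides of the arms. Each 1 mm less over the grip pads makes the jaw gap 2.1 mm less.
- tongs_l (a joint): Angle by which each arm is closed, rad: 0 open, about 0.07 when closed on the long edges of the board, 0.13 fully closed.
- tongs_rest: Fixed dark steel rest: base strip 150 x 30 x 6 mm with two cross bars, tops at 36 mm, under the tongs' pivot end (5 mm ahead of the origin, 40 mm wide) and under the front of the arms (130 mm ahead, 90 mm wide); lips at the bar ends reach 40 mm. Free space beside and below the grip pads. Origin on the bench under the pivot, x towards the jaws.
- board: Blue circuit board, 62 x 29 mm (x, y), 11 mm high overall, 25 g, loose on the two ribs of the preheater. Origin: centre of its underside, 36 mm above the bench. x along its long edges; the outer edges, 28 mm apart, lie 4 to 6 mm above the origin and are centred 1 mm towards its +y; a connector stands at the +x end.
- hotplate: Fixed mini preheater: grey body with aluminium plate, 80 x 84 mm, plate top 30 mm above the bench. Two aluminium ribs 7 x 22 mm, 6 mm high, at x = +-21 mm carry the board, so that its long edges stand free, about 10 mm above the plate. Origin: centre of its underside; x roughly away from the robot.
- fan: Fixed black square bench fan with wire guard lying flat, 92 x 92 mm, 28 mm high. Origin: centre of its underside.
- spool: Bystander: solder spool standing on its flange, 58 mm wide, 40 mm high; origin centre of underside.
- flux: Bystander: small flux bottle, 29 mm wide, 64 mm high; origin centre of underside.
- tin: Bystander: flat round flux tin, 53 mm wide, 20 mm high; origin centre of underside.
- cutters: Bystander: side cutters lying flat, 130 x 49 x 12 mm; origin centre of underside.

How it is judged:
On the way, in this order (a step that is already met when the one before it is completed fails the run):
1. the tongs are lifted off their rest in the gripper (height (world z) of tongs above 0.058 m and contact force between the fingers and tongs above 0.5 N and contact force between tongs and tongs_rest below 0.01 N), for 0.2 s.
2. the board is lifted off the preheater between the jaws (value of joint tongs_l above 0.045 rad and contact force between tongs and board above 0.1 N and contact force between the fingers and tongs above 0.5 N and distance between tongs_jaws and board below 0.035 m and z of board in the frame of tongs between -0.02 and 0.01 m and contact force between board and hotplate below 0.01 N and height (world z) of board above 0.05 m), for 0.2 s.
At the end, for the whole second after the job is handed in: The gripper holds the tongs, closed (tongs_l over 0.045) with the board between the jaws (origin within 35 mm of tongs_jaws, 10 mm over to 20 mm under mid height); board still, within 40 mm of the fan axis, 80 to 200 mm over the bench, tilt under 0.3 rad, board and tongs clear of fan (value of joint tongs_l above 0.045 rad and contact force between tongs and board above 0.1 N and contact force between the fingers and tongs above 0.5 N and distance between tongs_jaws and board below 0.035 m and z of board in the frame of tongs between -0.02 and 0.01 m and contact force between board and hotplate below 0.01 N and horizontal distance between board and fan below 0.04 m and height (world z) of board between 0.08 and 0.2 m and angle between board's own z axis and vertical below 0.3 rad and linear speed of board below 0.05 m/s and contact force between each of board, tongs and fan below 0.01 N and contact force between board and the fingers below 0.05 N); the arm keeps its last pose, push and grip.
It fails at once if the gripper or arm touches the board (contact force between board and the fingers above 0.2 N or contact force between board and the arm above 0.2 N).
It fails at once if the board is dropped below the level it lay at (height (world z) of board below 0.025 m).
It fails at once if a bystander (spool, flux bottle, tin or cutters) is pushed more than 30 mm (distance of any of spool, flux, tin, cutters from where it was at the start of the episode above 0.03 m).
It also fails if it takes over 42 s, if anything falls off the work surface, if the arm or the gripper's body presses on something with over 40 N, if the wrist force passes 120 N, or if a joint passes its speed limit or range.

## Working session

There is one attempt and no reset: what is moved stays moved. The work goes in short steps, Python scripts to look and compute and a tool call to move; the robot and the scene stay as the last step left them, time stands still between calls to the robot, and variables do not carry over. Pictures are saved under pics/ and viewed, at most 10 in all, crops included, and the job is handed in when it is done.

```bash
ls; mkdir -p pics
```

Run:
```python
from bench import r
import cv2,numpy as np
o=r.get_obs();print(o)
for n in("top","scene"):
    i,d=r.grab_frame(n);cv2.imwrite(f"pics/{n}0.png",i);np.save(f"pics/{n}0.npy",d)
    c=r.camera_info(n);print(n,c)
```

```text
bench.py
pics
{'clock': 0.0, 'joints': array([-1.27810752,  0.47780478,  0.0223354 ,  1.5564663 , -0.01151277,
        1.10929537, -0.08309627]), 'qvel': array([ 0.00064952, -0.00012734,  0.00129133,  0.00170921,  0.00010757,
        0.00049095, -0.00170712]), 'tau': array([-6.18896374e-04, -5.96452975e+01,  1.60730258e+00, -2.81194085e+01,
        1.23595764e-02,  9.19540529e-03, -1.33162806e-05]), 'tcp_pos': array([0.26316598, 0.62107911, 0.3029161 ]), 'orientation': array([-6.25267531e-01, -3.07848969e+00,  2.87358146e-03]), 'contact_force': array([-0.18370355, -1.0255219 ,  0.50446524]), 'moment': array([-0.05526769,  0.02503026,  0.01868759]), 'gripper_force': 0.0, 'grip_width': 0.08520972101243174}
top {'camera_matrix': array([[417.35205413,   0.        , 260.32115314],
       [  0.        , 417.35205413, 190.7485809 ],
       [  0.        ,   0.        ,   1.        ]]), 'R': array([[ 0.02070073, -0.99976739, -0.00605322],
       [-0.98551288, -0.01938544, -0.1684891 ],
       [ 0.16833256,  0.00945337, -0.98568493]]), 't': array([-0.01259984,  0.55545033,  1.26219952])}
scene {'camera_matrix': array([[474.98574136,   0.        , 265.46304992],
       [  0.        , 474.98574136, 192.83359589],
       [  0.        ,   0.        ,   1.        ]]), 'R': array([[-0.48305901, -0.87554893, -0.0082497 ],
       [-0.38547921,  0.2211179 , -0.8958307 ],
       [ 0.78616777, -0.42955901, -0.44431891]]), 't': array([0.27825981, 0.2636519 , 1.37002895])}
```

View pics/top0.png

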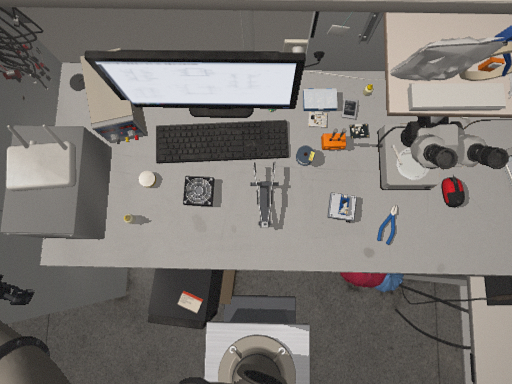

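View pics/scene0.png

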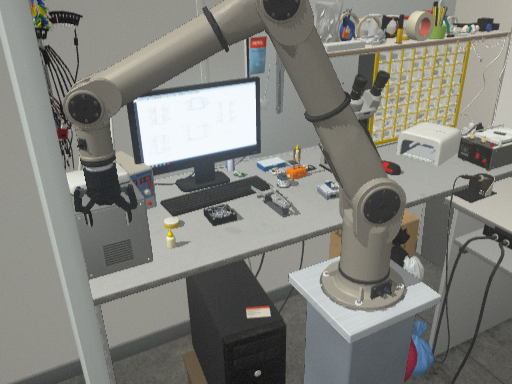

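The top view shows the fan at (199,191), the tongs at (265,195) with jaws up-image (+x), the preheater with the board at (342,206), spool (305,155), tin (147,179), flux (128,218) and cutters (388,225). Next I'll get rough positions, then look closer with the wrist camera.

Create h.py:
```python
from bench import r
import cv2,numpy as np
from scipy.spatial.transform import Rotation as Ro
def ray(c,uv,z):
    K,R,t=c["camera_matrix"],c["R"],c["t"]
    uv=np.atleast_2d(uv).astype(float)
    d=(np.c_[uv,np.ones(len(uv))]@np.linalg.inv(K).T)@R
    C=-R.T@t
    return C+d*((z-C[2])/d[:,2])[:,None]
def proj(c,X):
    p=c["R"]@np.asarray(X)+c["t"];p=c["camera_matrix"]@p;return p[:2]/p[2]
def tool(dw):  # world shift -> tool axes
    return Ro.from_rotvec(r.get_obs()["orientation"]).inv().apply(dw)
```

Run:
```python
from h import *
c=r.camera_info("top")
for n,uv,z in[("pivot",(265,225),.044),("jaws",(264,170),.044),("fan",(199,191),.028),("board",(342,206),.04),("flux",(128,218),.05),("spool",(305,155),.04),("cut",(388,225),.01)]:print(n,ray(c,uv,z)[0].round(3))
o=r.get_obs();print(Ro.from_rotvec(o["orientation"]).as_matrix().round(3))
c=r.camera_info("wrist");Rt=Ro.from_rotvec(o["orientation"]).as_matrix()
print("cam in tool",(Rt.T@(-c["R"].T@c["t"]-o["tcp_pos"])).round(3),"axes",(c["R"]@Rt).round(3),c["camera_matrix"][0,0])
```

```text
pivot [ 0.449 -0.018  0.044]
jaws [ 0.623 -0.012  0.044]
fan [0.554 0.194 0.028]
board [ 0.513 -0.258  0.04 ]
flux [0.461 0.407 0.05 ]
spool [ 0.676 -0.142  0.04 ]
cut [ 0.46  -0.409  0.01 ]
[[-0.921  0.39  -0.001]
 [ 0.39   0.921 -0.002]
 [-0.    -0.002 -1.   ]]
cam in tool [ 0.077  0.001 -0.071] axes [[ 0.     1.    -0.   ]
 [-0.952  0.    -0.307]
 [-0.307  0.     0.952]] 266.2820945302721
```
Wrist camera offset in tool +x by 77mm looking tilted toward -x. f=266, FOV ~88° horizontally. From height 0.3 → 1.4mm/px. Better than top.

Careful with the scale: shifts go in cm. That gives: -0.168 m is -16.8, -0.158 m is -15.8.

Request:
drive_effector --increments '[[[-3.4,-3.2,0],[0,0,0]],[[-6.8,-6.3,0],[0,0,0]],[[-10.2,-9.5,0],[0,0,0]],[[-13.6,-12.6,0],[0,0,0]],[[-16.8,-15.8,0],[0,0,0]]]' --jaw 0.085

```text
clock: 0.6
tcp_pos: [0.357, 0.4084, 0.3036]
orientation: [-0.626, -3.079, 0.001]
contact_force: [1.3, 0.3, 0.2]
grip_width: 0.0847
gripper_force: 0.0
```

Request:
drive_effector --increments '[[[-3.4,-3.2,0],[0,0,0]],[[-6.8,-6.3,0],[0,0,0]],[[-10.2,-9.5,0],[0,0,0]],[[-13.6,-12.6,0],[0,0,0]],[[-16.8,-15.8,0],[0,0,0]]]'

```text
clock: 1.1
tcp_pos: [0.4498, 0.1975, 0.3038]
orientation: [-0.626, -3.079, -0.0]
contact_force: [1.3, 0.7, -0.1]
grip_width: 0.085
gripper_force: 0.0
```

Request:
drive_effector --increments '[[[-2,-4.4,0],[0,0,-0.1]],[[-4,-8.8,0],[0,0,-0.2]],[[-6,-13.2,0],[0,0,-0.3]],[[-8,-17.6,0],[0,0,-0.4]],[[-10,-22,0],[0,0,-0.4]]]'

```text
clock: 1.6
tcp_pos: [0.4551, -0.044, 0.3039]
orientation: [-0.003, 3.142, 0.0]
contact_force: [1.4, -0.6, 0.0]
grip_width: 0.0848
gripper_force: 0.0
```

Run:
```python
from h import *
o=r.get_obs();print(o["tcp_pos"],Ro.from_rotvec(o["orientation"]).as_matrix().round(3).tolist(),o["joints"].round(2))
c=r.camera_info("wrist");i,d=r.grab_frame("wrist");cv2.imwrite("pics/w1.png",i)
np.savez("pics/w1.npz",d=d,**c)
```

```text
[ 0.45509502 -0.04403065  0.30385639] [[-1.0, -0.002, 0.0], [-0.002, 1.0, 0.0], [-0.0, 0.0, -1.0]] [-0.37  0.11  0.36  2.07 -0.05  0.97  1.59]
```

View pics/w1.png

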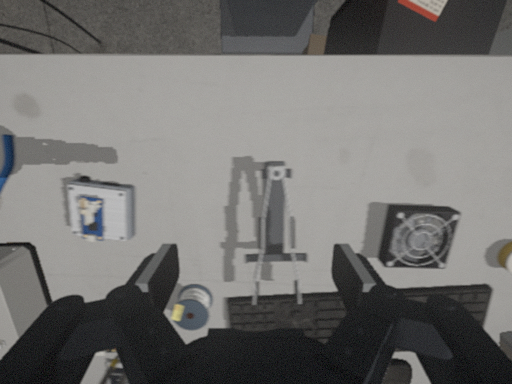

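The wrist view shows the tongs from pivot (277,172) to jaw tips (255/299,298), the preheater with the blue board at (92,213), the fan centre at (420,238) and the spool at (192,306). I'll measure with masks and view enlarged crops.

Run:
```python
import numpy as np,cv2
from h import ray
i=cv2.imread("pics/w1.png");c=np.load("pics/w1.npz");d=c["d"]
hsv=cv2.cvtColor(i,cv2.COLOR_BGR2HSV)
m=cv2.inRange(hsv,(105,110,40),(125,255,255));m[:, :60]=0;m[:,140:]=0;m[:160]=0;m[250:]=0
m2=cv2.morphologyEx(m,cv2.MORPH_CLOSE,np.ones((9,9)))
p=cv2.findNonZero(m);rc=cv2.minAreaRect(p);bx=cv2.boxPoints(rc)
print("board rect",rc,"n",len(p));w=ray(c,bx,.041);print(w.round(4),w.mean(0))
# fan: dark blob
f=(i.max(2)<75).astype(np.uint8);f[:, :370]=0;f[:190]=0;f[280:]=0;f[:,470:]=0
f=cv2.morphologyEx(f,cv2.MORPH_CLOSE,np.ones((9,9)));p=cv2.findNonZero(f);rc=cv2.minAreaRect(p);print("fan",rc,ray(c,rc[0],.02))
print("fan hub",ray(c,(421,239),.028))
print("depths piv,board",d[172,277],d[213,92])
a=cv2.resize(i[155:315,225:325],None,fx=3.7,fy=3.7,interpolation=cv2.INTER_CUBIC)
b=cv2.resize(i[165:255,50:150],None,fx=4,fy=4,interpolation=cv2.INTER_CUBIC)
o=np.zeros((a.shape[0],a.shape[1]+b.shape[1],3),np.uint8);o[:,:a.shape[1]]=a;o[:b.shape[0],a.shape[1]:]=b
print(o.shape);cv2.imwrite("pics/crop1.png",o)
```

```text
board rect ((92.5, 216.0), (38.0, 17.0), 90.0) n 189
[[ 0.49   -0.2698  0.041 ]
 [ 0.4899 -0.2473  0.041 ]
 [ 0.5455 -0.257   0.041 ]
 [ 0.5456 -0.2806  0.041 ]] [ 0.51774566 -0.26365048  0.041     ]
fan ((412.7452697753906, 243.64149475097656), (70.46595764160156, 89.83380126953125), 15.945395469665527) [[0.56927814 0.19186263 0.02      ]]
fan hub [[0.55742917 0.19712939 0.028     ]]
depths piv,board 0.32733542 0.35578057
(592, 770, 3)
```

View pics/crop1.png

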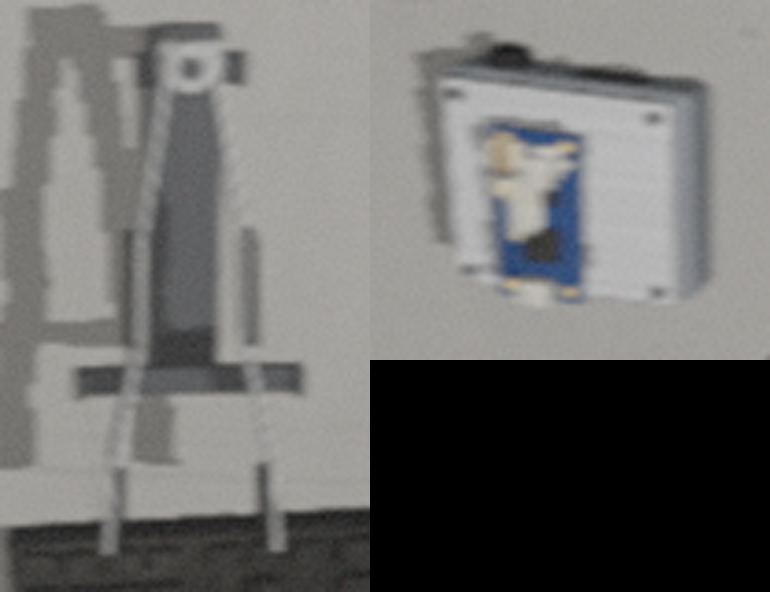

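The crops show the tong pivot ring at pixel (276.4,173.4) and arm tips at (254.7,303.6) and (299.9,303.6). The board's clean right edge runs from (102.5,197.5) to (103,240), with its connector at the far end.

Run:
```python
import numpy as np
from h import *
c=np.load("pics/w1.npz")
P=ray(c,(276.4,173.4),.052)[0];T=ray(c,[(254.7,303.6),(299.9,303.6)],.052);M=T.mean(0)
u=(M-P)[:2];L=np.linalg.norm(u);u/=L;g=P[:2]+.085*u
print(P,T,"len",L,"u",u,"grip",g)
B=ray(c,[(80,195.5),(102.5,197.5),(103,240),(83.7,240)],.041);print(B.round(4),B.mean(0))
o=r.get_obs();print("tool shift to 12cm over grip",tool(np.r_[g,.044+.054+.12]-o["tcp_pos"]),tool(np.r_[u,0]))
```

```text
[ 0.45479665 -0.01706962  0.052     ] [[ 0.65100323 -0.04364957  0.052     ]
 [ 0.65087312  0.02280558  0.052     ]] len 0.1962541445121064 u [0.99942616 0.03387253] grip [ 0.53974788 -0.01419045]
[[ 0.4879 -0.2746  0.041 ]
 [ 0.4906 -0.2454  0.041 ]
 [ 0.5532 -0.2556  0.041 ]
 [ 0.5533 -0.2825  0.041 ]] [ 0.52125609 -0.26452297  0.041     ]
tool shift to 12cm over grip [-0.08476538  0.03923574  0.08603935] [-9.99055724e-01  4.34460611e-02  3.17075824e-04]
```

After first call, tool rotated by -.04 so recompute remainder.

In the tool's units: 0.086 m is 8.6, -0.085 m is -8.5.

Request:
drive_effector --increments '[[[-3,1.3,3],[0,0,-0.02]],[[-6,2.6,6],[0,0,-0.04]],[[-8.5,3.9,8.6],[0,0,-0.04]],[[-8.5,3.9,8.6],[0,0,-0.04]]]'

```text
clock: 2.05
tcp_pos: [0.5414, -0.0005, 0.2139]
orientation: [0.067, -3.136, 0.001]
contact_force: [-0.9, -0.0, -0.1]
grip_width: 0.0852
gripper_force: 0.0
```

Run:
```python
from h import *
o=r.get_obs();print("rem to grip",tool(np.array([.5397,-.0142,.098])-o["tcp_pos"]),tool([.9994,.0339,0]))
```

```text
rem to grip [ 0.00167591 -0.01360582  0.11596513] [-0.99992461 -0.00865511 -0.00504274]
```

In the tool's units: -0.013 m is -1.3.

Request:
drive_effector --increments '[[[0,-1.3,0],[0,0,0]],[[0,-1.3,0],[0,0,0]],[[0,-1.3,0],[0,0,0]]]'

```text
clock: 2.35
tcp_pos: [0.5409, -0.0176, 0.219]
orientation: [-0.057, 3.14, 0.0]
contact_force: [-0.3, 0.3, -0.0]
grip_width: 0.085
gripper_force: 0.0
```

Run:
```python
from h import *
o=r.get_obs();print("rem to grip",o["qvel"].round(4),tool(np.array([.5397,-.0142,.098])-o["tcp_pos"]),tool([.9994,.0339,0]))
c=r.camera_info("wrist");i,d=r.grab_frame("wrist");cv2.imwrite("pics/w2.png",i);np.savez("pics/w2.npz",d=d,**c)
print([proj(c,X).round(0) for X in([.4548,-.0171,.052],[.651,-.0436,.052],[.651,.0228,.052])])
```

```text
rem to grip [-0.0089 -0.0011 -0.0146 -0.0035 -0.0034 -0.0015 -0.0038] [0.00124972 0.00343532 0.12103394] [-0.9999702  -0.00261785  0.00152304]
[array([259.,  97.]), array([227., 292.]), array([289., 294.])]
```

View pics/w2.png

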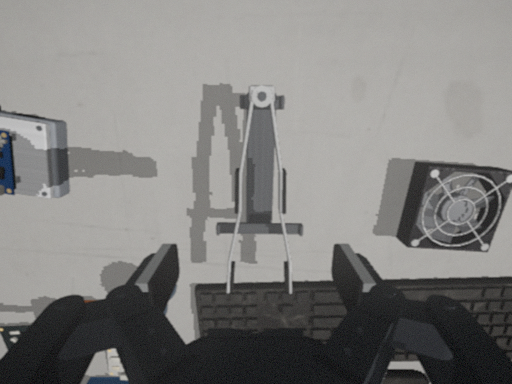

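The wrist view shows the pivot at (262,96), arm tips at (229,292) and (290,292), grip pads at about (237,190) and (284,190), and the fan hub at (460,210). This agrees with the first measurement to within 3 px.

Run:
```python
from h import *
c=np.load("pics/w2.npz")
P=ray(c,(262,96),.052)[0];T=ray(c,[(229,292),(290,292)],.052);M=T.mean(0)
u=(M-P)[:2];L=np.linalg.norm(u);u/=L;g=P[:2]+.085*u
print(P,T,L,u,g)
F=ray(c,[(435,174),(510,178),(485,246),(416,243)],.028);print("fan",F.mean(0),F.round(3))
o=r.get_obs();print(tool(np.r_[g,.098]-o["tcp_pos"]),tool(np.r_[u,0]))
```

```text
[ 0.45386124 -0.01472322  0.052     ] [[ 0.65139698 -0.04110911  0.052     ]
 [ 0.6490214   0.02396935  0.052     ]] 0.1964443505823589 [0.9995093  0.03132361] [ 0.53881953 -0.01206072]
fan [0.55994586 0.20153433 0.028     ] [[0.52  0.164 0.028]
 [0.522 0.241 0.028]
 [0.599 0.239 0.028]
 [0.598 0.162 0.028]]
[0.00213776 0.0050393  0.12100979] [-0.99998048 -0.00604305  0.00159064]
```

In the tool's units: 0.124 m is 12.4, 0.005 m is 0.5.

Request:
drive_effector --increments '[[[0.2,0.5,4],[0,0,0.005]],[[0.2,0.5,8],[0,0,0.005]],[[0.2,0.5,11],[0,0,0.005]],[[0.2,0.5,12.4],[0,0,0.005]],[[0.2,0.5,12.4],[0,0,0.005]]]'

```text
clock: 2.9
tcp_pos: [0.5381, -0.0113, 0.0931]
orientation: [0.053, -3.139, 0.0]
contact_force: [-0.1, 0.2, 0.4]
grip_width: 0.0849
gripper_force: 0.0
```

Request:
drive_effector --increments '[[[0,0,0],[0,0,0]],[[0,0,0],[0,0,0]],[[0,0,0],[0,0,0]],[[0,0,0],[0,0,0]],[[0,0,0],[0,0,0]]]' --jaw 0.044 --grip_force 40

```text
clock: 3.4
tcp_pos: [0.5403, -0.0113, 0.0957]
orientation: [-0.054, 3.138, 0.0]
contact_force: [-0.7, -0.7, 8.3]
grip_width: 0.0438
gripper_force: 6.2
```

Request:
drive_effector --increments '[[[0,0,0],[0,0,0]],[[0,0,0],[0,0,0]],[[0,0,0],[0,0,0]]]'

```text
clock: 3.7
tcp_pos: [0.5404, -0.0113, 0.0957]
orientation: [-0.054, 3.138, 0.001]
contact_force: [-1.2, 0.3, 6.9]
grip_width: 0.0443
gripper_force: 6.2
```

In the tool's units: -0.1 m is -10, -0.09 m is -9.

Request:
drive_effector --increments '[[[0,0,-1],[0,0,0]],[[0,0,-3],[0,0,0]],[[0,0,-6],[0,0,0]],[[0,0,-9],[0,0,0]],[[0,0,-10],[0,0,0]]]'

```text
clock: 4.2
tcp_pos: [0.5404, -0.0114, 0.1975]
orientation: [-0.053, 3.136, 0.001]
contact_force: [0.4, -0.7, -1.0]
grip_width: 0.0438
gripper_force: 3.9
```

Request:
drive_effector --increments '[[[0,0,0],[0,0,0]],[[0,0,0],[0,0,0]],[[0,0,0],[0,0,0]]]'

```text
clock: 4.5
tcp_pos: [0.5381, -0.0112, 0.1927]
orientation: [0.054, -3.139, 0.0]
contact_force: [-0.2, -0.1, -1.6]
grip_width: 0.0443
gripper_force: 3.9
```

Run:
```python
from h import *
c=r.camera_info("wrist");i,d=r.grab_frame("wrist");cv2.imwrite("pics/w3.png",i);np.savez("pics/w3.npz",d=d,**c)
```

```text
(no output)
```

View pics/w3.png

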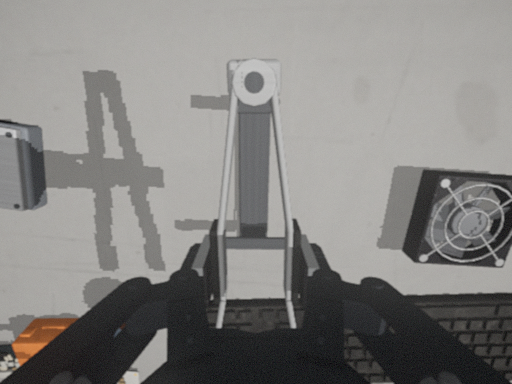

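The tongs are held centred: pivot ring at (254,83), jaw tips at (221,325) and (292,325), both fingers on the grip pads. Next I'll get the tongs' pose in the tool frame from depth.

Run:
```python
from h import *
c=np.load("pics/w3.npz");d=c["d"];o=r.get_obs();Rt=Ro.from_rotvec(o["orientation"]).as_matrix()
def pt(u,v):
    w=d[v-1:v+2,u-1:u+2];z=w[w>0].min();x=np.linalg.inv(c["camera_matrix"])@[u,v,1]*z
    return Rt.T@(c["R"].T@(x-c["t"])-o["tcp_pos"])
for uv in[(239,83),(269,83),(254,69),(254,97),(231,150),(282,150),(226,190),(287,190),(221,320),(292,320),(222,300),(291,300)]:print(uv,pt(*uv).round(4))
```

```text
(239, 83) [ 0.0867 -0.0061  0.0418]
(269, 83) [0.0867 0.0057 0.0418]
(254, 69) [ 0.0918 -0.0002  0.042 ]
(254, 97) [ 0.0815 -0.0002  0.0415]
(231, 150) [ 0.0602 -0.0101  0.0433]
(282, 150) [0.0604 0.0117 0.0424]
(226, 190) [ 0.0425 -0.0127  0.0426]
(287, 190) [0.0423 0.0146 0.0431]
(221, 320) [-0.0286 -0.0176  0.0415]
(292, 320) [-0.0287  0.0197  0.0416]
(222, 300) [-0.0165 -0.0167  0.0422]
(291, 300) [-0.0166  0.0188  0.0424]
```

In the tool's units: -0.16 m is -16, 0.043 m is 4.3.

Request:
drive_effector --increments '[[[0.8,-3,0],[0,0,0.04]],[[1.7,-6.5,0],[0,0,0.08]],[[2.6,-10,0],[0,0,0.12]],[[3.6,-13.5,0],[0,0,0.16]],[[4.3,-16,0],[0,0,0.19]]]'

```text
clock: 5.05
tcp_pos: [0.5, -0.1751, 0.1929]
orientation: [-0.25, -3.13, 0.001]
contact_force: [0.2, -0.6, -0.6]
grip_width: 0.0443
gripper_force: 3.9
```

Request:
drive_effector --increments '[[[0,0,0],[0,0,0]],[[0,0,0],[0,0,0]],[[0,0,0],[0,0,0]]]'

```text
clock: 5.35
tcp_pos: [0.5017, -0.1713, 0.1933]
orientation: [-0.241, -3.131, -0.001]
contact_force: [0.9, 1.4, -1.3]
grip_width: 0.0442
gripper_force: 3.9
```

Run:
```python
from h import *
print(r.get_obs()["joints"].round(2))
c=r.camera_info("wrist");i,d=r.grab_frame("wrist");cv2.imwrite("pics/w4.png",i);np.savez("pics/w4.npz",d=d,**c)
p=proj(c,[.521,-.2645,.041]);print(p);x,y=[int(v) for v in p]
x0,y0=max(x-65,0),max(y-65,0)
k=cv2.resize(i[y0:y0+130,x0:x0+130],None,fx=4,fy=4,interpolation=cv2.INTER_CUBIC);print(x0,y0,k.shape);cv2.imwrite("pics/crop4.png",k)
```

```text
[-0.11  0.4   0.4   2.02 -0.22  0.76  1.84]
[158.18708293 234.04074744]
93 169 (520, 520, 3)
```

View pics/crop4.png

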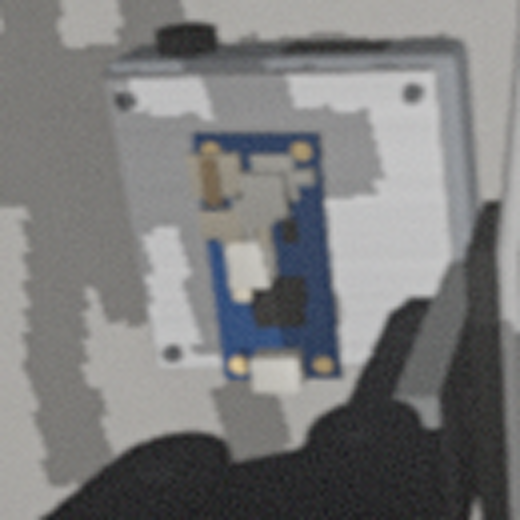

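The crop shows all four board corners on the preheater: (196,133), (320,133), (340,377) and (228,379), with the white connector at the far end (275,372).

Run:
```python
from h import *
c=np.load("pics/w4.npz")
q=np.array([(196,133),(320,133),(340,377),(228,379)])/4+[93,169]
B=ray(c,q,.042);print(B.round(4));ctr=B.mean(0)
for a,b in((0,3),(1,2)):v=B[b]-B[a];print("edge",np.linalg.norm(v),np.arctan2(v[1],v[0]))
print("w",np.linalg.norm(B[1]-B[0]),np.linalg.norm(B[2]-B[3]),ctr)
v=B[1]+B[0]-B[2]-B[3];w=B[1]+B[2]-B[0]-B[3];print("mid",np.arctan2(-v[1],-v[0]))
o=r.get_obs();y=np.arctan2(-v[1],-v[0])
R=Ro.from_rotvec(o["orientation"]);M=R.as_matrix();ty=np.arctan2(-M[1,0],-M[0,0]);print("tool yaw",ty)
Rn=Ro.from_euler("z",y-ty)*R
for z in(.11,.044):
    tcp=np.r_[ctr[:2],z]-Rn.apply([-.0943,.0015,.0505]);print(z,"tcp",tcp,"shift",R.inv().apply(tcp-o["tcp_pos"]).round(4),"rot",(R.inv()*Rn).as_rotvec().round(3))
```

```text
[[ 0.4882 -0.27    0.042 ]
 [ 0.4924 -0.2429  0.042 ]
 [ 0.5535 -0.2534  0.042 ]
 [ 0.5499 -0.28    0.042 ]]
edge 0.0625011188377117 -0.1607825465895694
edge 0.06196635034075357 -0.17053082588596158
w 0.02747254771273105 0.026877648650038746 [ 0.52097439 -0.26158659  0.042     ]
mid -0.16563574456527894
tool yaw -0.15343751054009647
0.11 tcp [ 0.42775535 -0.24755361  0.1605794 ] shift [ 0.0615 -0.0868  0.0328] rot [-0.    -0.     0.012]
0.044 tcp [ 0.42775535 -0.24755361  0.0945794 ] shift [ 0.0614 -0.0869  0.0988] rot [-0.    -0.     0.012]
```

In the tool's units: -0.087 m is -8.7, 0.061 m is 6.1.

Request:
drive_effector --increments '[[[2,-2.9,0],[0,0,0.006]],[[4.1,-5.8,0],[0,0,0.012]],[[6.1,-8.7,1],[0,0,0.012]],[[6.1,-8.7,3.3],[0,0,0.012]],[[6.1,-8.7,3.3],[0,0,0.012]]]'

```text
clock: 5.9
tcp_pos: [0.4264, -0.2481, 0.1591]
orientation: [-0.263, -3.127, -0.002]
contact_force: [-0.2, 0.5, -1.0]
grip_width: 0.0438
gripper_force: 3.7
```

Request:
drive_effector --increments '[[[0,0,0],[0,0,0]],[[0,0,0],[0,0,0]],[[0,0,0],[0,0,0]],[[0,0,0],[0,0,0]]]'

```text
clock: 6.3
tcp_pos: [0.4285, -0.2487, 0.1614]
orientation: [0.261, 3.13, -0.0]
contact_force: [-0.1, -0.5, -1.0]
grip_width: 0.0439
gripper_force: 3.7
```

Run:
```python
from h import *
o=r.get_obs();R=Ro.from_rotvec(o["orientation"]);M=R.as_matrix()
print("yaw",np.arctan2(-M[1,0],-M[0,0]),"rem",tool(np.array([.4278,-.2476,.0946])-o["tcp_pos"]),"jaws",o["tcp_pos"]+R.apply([-.0943,.0015,.0505]))
c=r.camera_info("wrist");i,d=r.grab_frame("wrist");cv2.imwrite("pics/w5.png",i);np.savez("pics/w5.npz",d=d,**c)
c=r.camera_info("scene");s,_=r.grab_frame("scene");u,v=proj(c,[.5,-.26,.05]).astype(int)
c=r.camera_info("top");t,_=r.grab_frame("top");p,q=proj(c,[.5,-.26,.05]).astype(int)
k=np.hstack([i[150:384,150:362],cv2.resize(s[v-40:v+38,u-40:u+40],(240,234),interpolation=2),cv2.resize(t[q-39:q+39,p-40:p+40],(240,234),interpolation=2)]);print(k.shape);cv2.imwrite("pics/c5.png",k)
```

```text
yaw -0.1666507399212131 rem [0.00090677 0.00101962 0.06684046] jaws [ 0.52175009 -0.26291619  0.11104279]
(234, 692, 3)
```

View pics/c5.png

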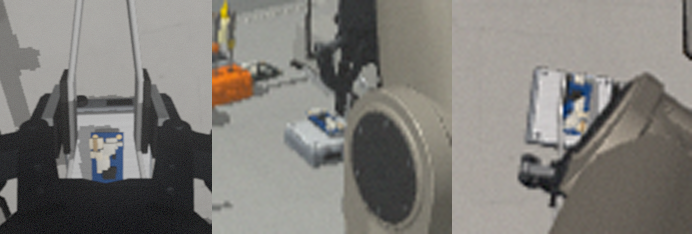

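The wrist crop shows the board (columns 90–125) centred between the tong arms (about 72 and 140) below. The line-up is good, so I'll descend.

Request:
drive_effector --increments '[[[0.1,0.1,2],[0,0,0]],[[0.1,0.1,4],[0,0,0]],[[0.1,0.1,5.5],[0,0,0]],[[0.1,0.1,6.2],[0,0,0]],[[0.1,0.1,6.7],[0,0,0]]]'

```text
clock: 6.95
tcp_pos: [0.4269, -0.248, 0.0935]
orientation: [-0.263, -3.13, -0.0]
contact_force: [0.4, 0.2, -1.2]
grip_width: 0.0441
gripper_force: 3.7
```

Request:
drive_effector --increments '[[[0,0,0],[0,0,0]],[[0,0,0],[0,0,0]],[[0,0,0],[0,0,0]],[[0,0,0],[0,0,0]]]'

```text
clock: 7.35
tcp_pos: [0.4273, -0.248, 0.0944]
orientation: [0.263, 3.13, -0.0]
contact_force: [0.7, 0.3, -0.9]
grip_width: 0.0441
gripper_force: 3.7
```

Request:
drive_effector --increments '[[[0,0,0],[0,0,0]],[[0,0,0],[0,0,0]],[[0,0,0],[0,0,0]]]' --jaw 0.039 --grip_force 30

```text
clock: 7.65
tcp_pos: [0.427, -0.2479, 0.094]
orientation: [0.263, 3.13, 0.0]
contact_force: [0.1, 0.7, -1.0]
grip_width: 0.0393
gripper_force: 5.1
```

Request:
drive_effector --increments '[[[0,0,0],[0,0,0]],[[0,0,0],[0,0,0]],[[0,0,0],[0,0,0]],[[0,0,0],[0,0,0]],[[0,0,0],[0,0,0]]]' --jaw 0.030 --grip_force 30

```text
clock: 8.15
tcp_pos: [0.4269, -0.248, 0.0939]
orientation: [0.263, 3.131, -0.0]
contact_force: [0.1, -0.4, 0.0]
grip_width: 0.0358
gripper_force: 30.0
```

Request:
drive_effector --increments '[[[0,0,0],[0,0,0]],[[0,0,0],[0,0,0]],[[0,0,0],[0,0,0]]]'

```text
clock: 8.45
tcp_pos: [0.4269, -0.248, 0.0939]
orientation: [0.263, 3.13, 0.0]
contact_force: [-0.1, 0.6, 0.1]
grip_width: 0.0351
gripper_force: 30.0
```

The fingers stopped at 35–36 mm with 30 N, so the board is clamped. Lifting slowly.

In the tool's units: -0.07 m is -7, -0.05 m is -5.

Request:
drive_effector --increments '[[[0,0,-0.5],[0,0,0]],[[0,0,-1.5],[0,0,0]],[[0,0,-3],[0,0,0]],[[0,0,-5],[0,0,0]],[[0,0,-7],[0,0,0]]]'

```text
clock: 8.95
tcp_pos: [0.4267, -0.2479, 0.1652]
orientation: [-0.264, -3.13, -0.0]
contact_force: [1.1, 0.8, -1.9]
grip_width: 0.0355
gripper_force: 30.1
```

Request:
drive_effector --increments '[[[0,0,-1.5],[0,0,0]],[[0,0,-2.5],[0,0,0]],[[0,0,-2.5],[0,0,0]],[[0,0,-2.5],[0,0,0]],[[0,0,-2.5],[0,0,0]]]'

```text
clock: 9.45
tcp_pos: [0.4265, -0.2477, 0.1882]
orientation: [-0.263, -3.129, -0.001]
contact_force: [-0.4, 0.3, -1.0]
grip_width: 0.0357
gripper_force: 30.1
```

Run:
```python
from h import *
o=r.get_obs();print(o["joints"].round(2))
c=r.camera_info("wrist");i,d=r.grab_frame("wrist");cv2.imwrite("pics/w6.png",i);np.savez("pics/w6.npz",d=d,**c)
c=r.camera_info("scene");s,_=r.grab_frame("scene");u,v=proj(c,[.5,-.26,.08]).astype(int)
c=r.camera_info("top");t,_=r.grab_frame("top");p,q=proj(c,[.5,-.26,.08]).astype(int)
k=np.hstack([i[150:384,150:362],cv2.resize(s[v-40:v+38,u-40:u+40],(240,234),interpolation=2),cv2.resize(t[q-39:q+39,p-40:p+40],(240,234),interpolation=2)]);cv2.imwrite("pics/c6.png",k)
# tool shift to fan centre
R=Ro.from_rotvec(o["orientation"]);F=np.array([.560,.2015,.13+.006])
tgt=0.25;M=R.as_matrix();ty=np.arctan2(-M[1,0],-M[0,0]);Rn=Ro.from_euler("z",tgt-ty)*R
tcp=F-Rn.apply([-.0943,.0015,.0505]);print(ty,tcp,R.inv().apply(tcp-o["tcp_pos"]).round(3))
```

```text
[ 0.05  0.36  0.43  2.11 -0.22  0.72  2.02]
-0.1677661511137936 [0.46907595 0.1767196  0.18663338] [0.029 0.426 0.002]
```

View pics/c6.png

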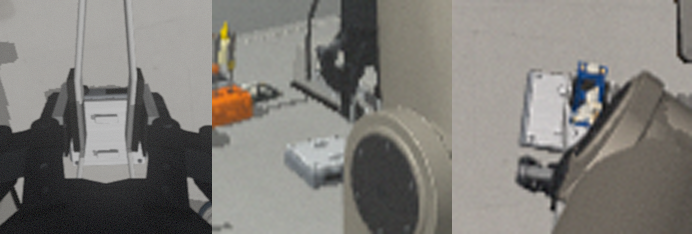

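The preheater ribs (crop (103,117) and (103,153)) are bare, and the top view shows the blue board up in the jaws. Now carrying it to the fan.

In the tool's units: 0.14 m is 14, 0.105 m is 10.5.

Request:
drive_effector --increments '[[[0,1,0],[0,0,0]],[[0,3.5,0],[0,0,0]],[[0,7,0],[0,0,0]],[[0,10.5,0],[0,0,0]],[[0,14,0],[0,0,0]]]'

```text
clock: 10.1
tcp_pos: [0.4502, -0.1079, 0.1887]
orientation: [-0.263, -3.13, -0.0]
contact_force: [0.1, 1.0, -1.0]
grip_width: 0.0352
gripper_force: 30.1
```

Request:
drive_effector --increments '[[[1,3.5,0],[0,0,0]],[[1,7,0],[0,0,-0.04]],[[1,10.5,0],[0,0,-0.08]],[[2,14,0],[0,0,-0.12]],[[2,16,0],[0,0,-0.15]]]'

```text
clock: 10.6
tcp_pos: [0.4562, 0.0547, 0.1886]
orientation: [-0.019, -3.14, -0.001]
contact_force: [-0.8, -0.4, -0.4]
grip_width: 0.0353
gripper_force: 30.1
```

Run:
```python
from h import *
o=r.get_obs();R=Ro.from_rotvec(o["orientation"]);F=np.array([.560,.2015,.136])
tgt=0.25;M=R.as_matrix();ty=np.arctan2(-M[1,0],-M[0,0]);Rn=Ro.from_euler("z",tgt-ty)*R
tcp=F-Rn.apply([-.0943,.0015,.0505]);print(ty,tcp,R.inv().apply(tcp-o["tcp_pos"]).round(3))
```

```text
-0.012285067132858825 [0.46908144 0.17669446 0.18663093] [-0.011  0.122  0.002]
```

In the tool's units: 0.122 m is 12.2, 0.115 m is 11.5.

Request:
drive_effector --increments '[[[-0.3,3,0],[0,0,-0.06]],[[-0.6,6.5,0],[0,0,-0.12]],[[-0.9,9.5,0],[0,0,-0.18]],[[-1.1,11.5,0.2],[0,0,-0.24]],[[-1.1,12.2,0.2],[0,0,-0.26]]]'

```text
clock: 11.1
tcp_pos: [0.4705, 0.175, 0.1865]
orientation: [0.387, -3.118, -0.001]
contact_force: [-0.1, 0.2, -1.6]
grip_width: 0.0354
gripper_force: 30.2
```

Request:
drive_effector --increments '[[[0,0,0],[0,0,0]],[[0,0,0],[0,0,0]],[[0,0,0],[0,0,0]],[[0,0,0],[0,0,0]],[[0,0,0],[0,0,0]]]'

```text
clock: 11.6
tcp_pos: [0.4705, 0.1722, 0.187]
orientation: [-0.377, 3.119, -0.0]
contact_force: [-0.5, 0.4, -1.4]
grip_width: 0.0351
gripper_force: 30.2
```

```bash
python3 - <<'E'
from h import *
o=r.get_obs();R=Ro.from_rotvec(o["orientation"]);J=o["tcp_pos"]+R.apply([-.0943,.0015,.0505]);print("jaws",J)
out=[]
for n in("scene","top"):
    c=r.camera_info(n);s,_=r.grab_frame(n);u,v=proj(c,J).astype(int);print(n,u,v,"fan",proj(c,[.56,.2015,.028]))
    out.append(cv2.resize(s[v-45:v+45,u-50:u+50],(400,360),interpolation=2))
cv2.imwrite("pics/c7.png",np.hstack(out))
t=cv2.imread("pics/top0.png");m=(t.max(2)<70).astype(np.uint8);m[:172]=0;m[210:]=0;m[:,:178]=0;m[:,222:]=0
m=cv2.morphologyEx(m,cv2.MORPH_CLOSE,np.ones((7,7)));x=cv2.minAreaRect(cv2.findNonZero(m));print("fan top0",x,ray(r.camera_info("top"),x[0],.024))
E
```

```text
jaws [0.56176179 0.19614928 0.13646164]
scene 218 183 fan [218.58100628 211.50109065]
top 192 182 fan [196.77299808 189.1614491 ]
fan top0 ((198.42059326171875, 191.03236389160156), (29.374759674072266, 28.684492111206055), 4.39870548248291) [[0.55472474 0.19660655 0.024     ]]
```

View pics/c7.png

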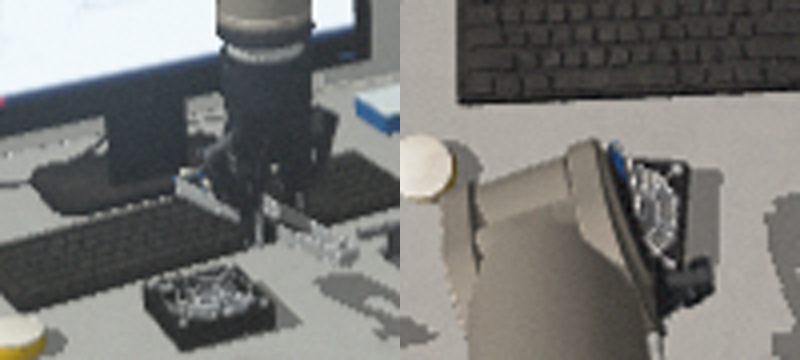

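The scene crop shows the board in the jaws at (190,185), about 10 cm above the fan, matching the projected jaw position to a few pixels. Horizontal distance to the fan axis is under 10 mm, so I'm handing in.

```bash
python3 -c "
from bench import r
print(r.hand_in())"
```

```text
the job is handed in; nothing more can be done
None
```

I handed the job in at about 12 s on the robot's clock, with the tongs holding the board about 10 cm above the fan and within about 1 cm of its middle; the judge's result was not shown.

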